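# Hang a display arm on the slotted post

### The arm

A 6-joint arm with a two-finger parallel gripper is mounted at the origin on the work surface. World frame = base frame: x ahead of the robot, y to its left, z up, the work surface at z = 0. Lengths are in m, angles in rad, forces in N, time in s.
With the tool pointing down it reaches from about 0.375 to 0.9 m from the base axis. Payload 3.1 kg.
Tool frame: the origin (TCP) lies between the finger pads; the fingertips stand manip.finger_overhang ahead of it and the grasp point (between the pads) lies 5 mm behind it (manip.finger_overhang is the distance from the TCP to the fingertips, in m); z points along the fingers, y is the line along which they close (so a half turn about z gives the same grasp; the last joint's range is limited). The gripper opens to 85 mm and grips with 20 to 120 N. Pads are 22 mm wide; open, the fingers measure 114 mm over their backs; the gripper's body (76 mm by 85 mm) begins 54 mm behind the grasp point. The pads swing forward as they close: fully open they stand 13 mm farther back than shut.
Start: joints at [-1.52, 0.527, 1.433, -0, 1.181, -0.178], TCP at [0.142, -0.609, 0.245] pointing down, gripper open.
Joint ranges: [-3.08, 3.08], [-0.75, 2.2], [0.22, 2.44], [-1.43, 4.57], [0, 2.65], [-2.85, 2.85]. Speed limits (rad/s): [2.79, 2.79, 3.14, 3.14, 3.14, 3.14].

### API

Orientations are given as a unit quaternion [x, y, z, w].
In Python, from station import manip gives the robot as it stands.
- The arm moves only by the tool drive_tool, never from a script. Its argument "plan" is a list of rows, each a list of 7 numbers: the shift along the tool's x, y, z in m, then the turn, a rotation vector about the tool's x, y, z in degrees, then the opening, from -1 (shut) to 1 (fully open). In form: [[x, y, z, wx, wy, wz, gripper], ...]. A call has 1 to 10 rows; each row shifts and turns the commanded pose from where the row before left it, along the tool's axes as they then stand; what a row does not reach is not made up. A row lasts 1/10 s, in which the tool goes at most 50 mm and 8.59 degrees, less where a joint would pass 70% of its speed; a pose out of reach is approached as far as the arm can. A call is refused whole if a number of a shift passes 0.05 or a number of a turn 8.59, either way. A call with a gripper value outside its range is refused whole. The fingers move at their own pace and stop on an object; "newtons" is the grip in N (left out, the last holds). Time passes only in rows, so rows that do not move let the fingers close. It gives the time, the measured TCP pose, the force, the opening and the grip force at its end, in the units of the state.
- manip.sense(): the state, without advancing time (a new reading comes with each control period).
- manip.snapshot(name): name is "scene" or "side" or "wrist"; returns a dict with "image" (480x640x3 uint8, red, green, blue), "z_map" (480x640 float32, m along the optical axis (not along the pixel's ray), 0 where there is no reading), "fov_y" (degrees; the focal length in pixels is half the picture's height over the tangent of half this angle, whatever the lens; pixels are square), "cx", "cy" (the principal point, pixels), "k1" (the pictures are not rectified: a ray, as slopes to the right and down, at radius r is drawn at 1 + k1 r^2 times it, then the intrinsics apply), "extrinsics" (4x4, takes a point from camera to world coordinates); the wrist camera has in their place "mount" (4x4, takes a point from camera to tool coordinates, whose origin is the TCP and whose axes are the flange's). Camera axes: x right, y up, looking along -z (the intrinsics and any distortion apply to the point x, -y, -z); pixel columns grow to the right and rows downward; lengths in m; the calibration is good to about 2 mm. A picture is of the moment at which its call begins: read the wrist's pose just before it.
- manip.sign_off(): hands the job in; it is judged then, once.
The state is a dict: "t": time; "q": joint angles; "qd": joint speeds; "tau": joint torques, N m; "tcp_pos": TCP position; "tool_rot": TCP orientation; "force": force on the tool from outside, world axes, zero at the start; "ft_torque": the same for the moment, N m; "finger_gap": opening from 0.0 (shut) to 1.0 (fully open); "gripper_force": force on a finger pad.
Only numpy, scipy, OpenCV 4.12 (cv2) and the standard library are available. Lean on these libraries where they do the work, as an engineer would, in place of code of your own. Each camera call takes 0.05 s, during which the arm holds its last target. There are 200 camera calls.

### The job

Hang the loose steel hanger arm on the display post, in the top two slots: push both hook tabs right in, then press the arm down until it is fully seated and the locking slide behind the slots has gone down with it, and let go. Feel for the slots, since the strip's height setting is not known exactly, push gently (never harder than about 20 N), and leave the toys as they stand.

Things in the scene. Friction and masses are not known exactly. Their poses are not given: they have to be found in the camera images.
- post: Fixed display post: dark base plate 160 x 150 x 8 mm, two white rails 240 mm tall (23 to 35 mm either side of the middle, 2 mm behind the face), wooden cap to 260 mm, and between the rails an aluminium strip with a column of four slots. Origin at table height below the middle of the strip's front face (plane x = 0). Slots open to -x, the side to hang the arm from; y across, z up.
- top_slot (a point): Centre of the top slot on the front face, 200 mm up, IF the strip were at its middle setting. Strip 44 mm wide, 4 mm thick; slots 12 mm wide, 26 mm tall, one above the other, 40 mm between centres. The strip is clamped firmly by hand anywhere from 14 mm below to 14 mm above the middle setting; this is not measured, the point does not follow it. Axes as the post's.
- seat (a point): Where the hanger arm's origin ends when fully seated in the top two slots IF the strip were at its middle setting: on the front face, 132 mm up. A fixed point of the post; truly seated the arm is up to 14 mm higher or lower, as the strip is set. The tabs enter the slots with the arm 12 mm (+-2) above its true seated height and 2 mm play sideways. Axes as the post's.
- hanger: Loose steel hanger arm, 0.2 to 0.33 kg, standing on its underside. Origin at the foot of its flat back face, in the middle. A level bar runs from there 130 mm along -x; back plate 24 mm wide, 4 mm thick, 72 mm tall at the back face; two hook tabs stick out of it along +x. To hang: push the tabs into the slots along the post's +x till the plate meets the strip, then down 10 to 14 mm. z up.
- bar_mid (a point): Middle of the hanger arm's bar, where it can be gripped across y: 65 mm in front of the back face, 14 mm above the underside. Bar 20 mm wide, 28 mm tall, with a 14 mm high upturned stop on the front end. Axes as the hanger's.
- low_tab (a point): End face centre of the lower hook tab, 13 mm behind the back face, 16 mm above the underside; the upper tab is the same, 40 mm higher. Each tab is 8 mm wide and 22 mm tall over all: a neck 12 mm tall for the first 5.5 mm, then a lip that hangs 10 mm lower than the neck and goes behind the strip. Axes as the hanger's.
- lock (a joint): Black plastic locking slide, 26 mm wide, 12 mm tall, behind the strip just under the second slot from the top, moving with the strip's setting. 0 = up (start); the lower hook pushes it down, to about 0.0095 m when the arm is fully seated. Friction holds it: it takes about 7 N to push and stays where left, so the arm does not drop home by its own weight; then the slots' edges stop the arm hard.
- rattle_a: wooden ring rattle with a red ring (72 mm across, 22 mm high) and a wooden handle lying along its -x axis, about 145 mm long; origin on its underside where the ring meets the handle
- rattle_b: wooden ring rattle like the other, with an orange ring; same sizes and origin
- bucket_a: blue tin bucket full of stick dolls, 113 mm across, 160 mm high; origin at the centre of its underside
- bucket_b: green tin bucket full of stick dolls, 113 mm across, 160 mm high; origin at the centre of its underside
- doll_a: turned wooden doll with a red body, 40 mm wide, 80 mm high; origin at the centre of its underside
- doll_b: turned wooden doll with a blue body, 46 mm wide, 91 mm high; origin at the centre of its underside
Things that resemble listed ones, but are neither listed nor needed, are in the scene too. Of the things like the hanger, leave any that is yellow; of the rest the larger one is meant.

How it is judged:
On the way:
1. both hook tabs are in the top two slots, the back plate within 4 mm of the strip, the locking slide still up (x of hanger in the frame of post above -0.004 m and y of hanger in the frame of post between -0.005 and 0.005 m and z of hanger in the frame of seat between -0.016 and 0.034 m and value of joint lock below 0.004 m).
At the end, for the whole second after the job is handed in: The arm hangs still on the post, let go, seated in the top two slots: locking slide at least 8 mm down, back face within 4 mm of the strip's face, within 5 mm of its middle and 17 mm of the seat height, upright within 0.08 rad, square to the post within 0.1 rad, borne by the post (value of joint lock above 0.008 m and x of hanger in the frame of post between -0.004 and 0.003 m and y of hanger in the frame of post between -0.005 and 0.005 m and z of hanger in the frame of seat between -0.017 and 0.017 m and angle between hanger's own z axis and vertical below 0.08 rad and angle between the x axis of hanger and the x axis of post, either way round below 0.1 rad and contact force between hanger and post above 1 N and linear speed of hanger below 0.01 m/s); the robot touches nothing.
It fails at once if the hanger arm presses on the post with more than 60 N in all its contacts (contact force between hanger and post above 60 N).
It fails at once if the robot itself pushes the post with more than 30 N (contact force between the arm and post above 30 N).
It fails at once if a toy (rattle, bucket or doll) is shifted by more than 25 mm (distance of any of rattle_a, rattle_b, bucket_a, bucket_b, doll_a, doll_b from where it was at the start of the episode above 0.025 m).
It also fails if it takes over 67 s, if anything falls off the work surface, if the arm or the gripper's body presses on something with over 40 N, if the wrist force passes 120 N, or if a joint passes its speed limit or range.

## Working session

There is one attempt and no reset: what is moved stays moved. The work goes in short steps, Python scripts to look and compute and a tool call to move; the robot and the scene stay as the last step left them, time stands still between calls to the robot, and variables do not carry over. Pictures are saved under pics/ and viewed, at most 10 in all, crops included, and the job is handed in when it is done.

Besides the shell and the picture viewer there is one more tool, called after "Call:" as a command line: name --pt "numbers of a row" for each row, then --argument value for the rest. drive_tool: Moves the arm, as the interface text tells. Its arguments: {"type":"object","properties":{"plan":{"type":"array"},"newtons":{"type":"number"}},"required":["plan"]}

```bash
mkdir -p pics; ls; cat > h.py <<'E'
import numpy as np, cv2
from scipy.spatial.transform import Rotation as R
from station import manip
def snap(n):
    s=manip.sense(); d=manip.snapshot(n)
    if 'mount' in d:
        T=np.eye(4);T[:3,:3]=R.from_quat(s['tool_rot']).as_matrix();T[:3,3]=s['tcp_pos'];d['E']=T@np.array(d['mount'])
    else: d['E']=np.array(d['extrinsics'])
    return d
def save(d,f): np.savez('pics/'+f+'.npz',**d); cv2.imwrite('pics/'+f+'.png',d['image'][:,:,::-1])
def load(f): d=dict(np.load('pics/'+f+'.npz')); return d
def slopes(d,uv):
    f=240/np.tan(np.radians(float(d['fov_y']))/2)
    p=(np.atleast_2d(uv).astype(float)-[float(d['cx']),float(d['cy'])])/f
    s=p.copy()
    for _ in range(30): s=p/(1+float(d['k1'])*(s**2).sum(1,keepdims=True))
    return s
def pts(d,uv):  # by depth
    uv=np.atleast_2d(uv); s=slopes(d,uv); z=d['z_map'][uv[:,1].astype(int),uv[:,0].astype(int)]
    c=np.c_[s[:,0]*z,-s[:,1]*z,-z]; return c@d['E'][:3,:3].T+d['E'][:3,3]
def ray(d,uv,z): # plane at height z
    s=slopes(d,uv); v=np.c_[s[:,0],-s[:,1],-np.ones(len(s))]@d['E'][:3,:3].T; o=d['E'][:3,3]
    return o+v*((z-o[2])/v[:,2])[:,None]
def cloud(d):
    v,u=np.mgrid[:480,:640]; P=pts(d,np.c_[u.ravel(),v.ravel()]).reshape(480,640,3); P[d['z_map']==0]=np.nan; return P
E
python3 - <<'E'
from h import *
print(manip.sense(), manip.finger_overhang)
for n in ['scene','side','wrist']:
    d=snap(n); save(d,n+'0'); print(n,d['E'].round(3).tolist(),d['fov_y'],d['k1'],d['cx'],d['cy'])
print(d['mount'])
E
```

```text
pics
{'t': 0.0, 'q': array([-1.51952576e+00,  5.28466743e-01,  1.43392430e+00,  1.68105731e-05,
        1.18139420e+00, -1.78498854e-01]), 'qd': array([-0.00128135, -0.00104314, -0.00096141,  0.00055822,  0.00027612,
        0.00010029]), 'tau': array([-9.51750917e-04, -4.42342615e+01, -1.78026563e+01, -1.70161447e-04,
        8.55073653e-03, -1.26412630e-05]), 'tcp_pos': array([ 0.14234315, -0.60786068,  0.24432624]), 'tool_rot': array([ 9.93407776e-01,  1.14628915e-01,  7.74495559e-05, -1.09358197e-03]), 'force': array([ 0.35049395, -0.23652747, -0.87354172]), 'ft_torque': array([-0.0460886 ,  0.06234665, -0.00776963]), 'gripper_force': 0.0, 'finger_gap': 1.000734004905252} 0.014
scene [[0.79, -0.322, 0.521, 1.136], [0.612, 0.437, -0.659, -0.723], [-0.016, 0.84, 0.543, 0.712], [0.0, 0.0, 0.0, 1.0]] 47.84407075816374 0.02605938764936044 317.2648923366803 238.6157546527978
side [[-0.713, 0.506, -0.485, 0.069], [-0.701, -0.519, 0.489, 0.491], [-0.004, 0.688, 0.725, 0.889], [0.0, 0.0, 0.0, 1.0]] 54.74809506628543 0.00412147780469526 319.442628823067 239.97952962710062
wrist [[0.228, 0.934, 0.273, 0.212], [-0.974, 0.22, 0.061, -0.591], [-0.003, -0.28, 0.96, 0.373], [0.0, 0.0, 0.0, 1.0]] 70.31362507788008 -0.004942785736881363 322.66578674669717 237.8216033921307
[[ 6.70608551e-04  9.59927580e-01  2.80247375e-01  7.15822824e-02]
 [ 9.99999512e-01 -8.46907241e-04  5.07984757e-04 -5.44254444e-04]
 [ 7.24972109e-04  2.80246898e-01 -9.59927680e-01 -1.28656264e-01]
 [ 0.00000000e+00  0.00000000e+00  0.00000000e+00  1.00000000e+00]]
```

View pics/scene0.png

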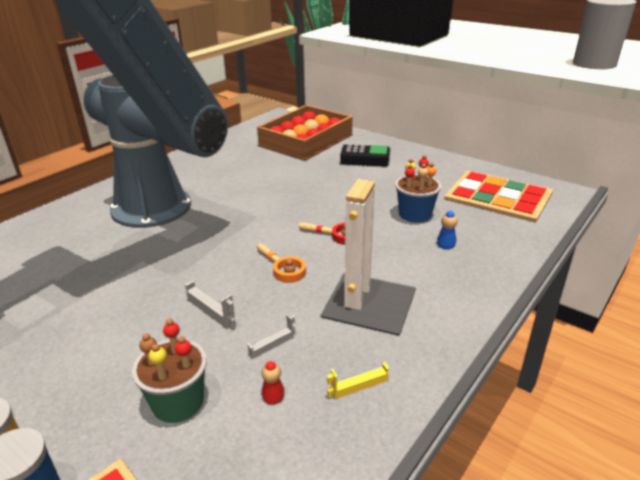

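View pics/side0.png

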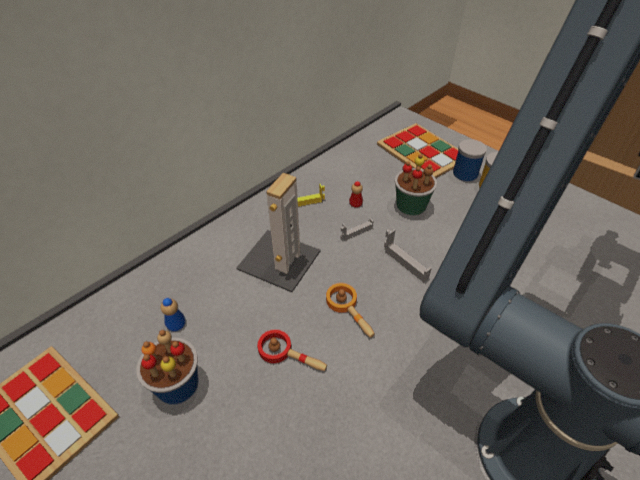

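Candidates for the hanger in the scene view are large grey (210,303), small grey (272,338) and yellow (358,382). I choose the large grey one, which sits at (408,255) in the side view. The post is at (358,250), and in the side view its slots face the robot side at (290,225).

```bash
python3 - <<'E'
from h import *
for n,L in [('scene0',[(210,303),(230,310),(190,290),(272,338),(358,382),(360,185),(370,300),(290,268),(345,233),(272,385),(447,232),(172,360),(417,185)]),('side0',[(408,255),(392,238),(428,273),(285,180),(290,225),(280,260),(356,228),(311,198)])]:
    d=load(n); 
    for p,q in zip(L,pts(d,L)): print(n,p,q.round(3))
a=load('scene0')['image'][240:360,150:310];b=load('side0')['image'][160:300,230:450]
a=cv2.resize(a,None,fx=3,fy=3,interpolation=2);b=cv2.resize(b,(480,305),interpolation=2)
c=np.vstack([a[:290],b[:305]])if 0 else np.vstack([a,b])[:,:,::-1]
cv2.imwrite('pics/c0.png',cv2.resize(c,(433,599)))
E
```

```text
scene0 (210, 303) [ 0.453 -0.204  0.028]
scene0 (230, 310) [ 0.52  -0.212  0.05 ]
scene0 (190, 290) [ 0.386 -0.198  0.026]
scene0 (272, 338) [ 0.611 -0.198  0.02 ]
scene0 (358, 382) [ 0.797 -0.192  0.021]
scene0 (360, 185) [0.656 0.011 0.261]
scene0 (370, 300) [0.688 0.012 0.009]
scene0 (290, 268) [ 0.497 -0.013  0.021]
scene0 (345, 233) [0.507 0.18  0.017]
scene0 (272, 385) [ 0.699 -0.295  0.041]
scene0 (447, 232) [0.717 0.288 0.043]
scene0 (172, 360) [ 0.57  -0.383  0.09 ]
scene0 (417, 185) [0.589 0.37  0.091]
side0 (408, 255) [ 0.45  -0.206  0.029]
side0 (392, 238) [ 0.507 -0.211  0.044]
side0 (428, 273) [ 0.382 -0.194  0.027]
side0 (285, 180) [ 0.665 -0.008  0.26 ]
side0 (290, 225) [0.645 0.004 0.147]
side0 (280, 260) [0.642 0.045 0.062]
side0 (356, 228) [ 0.61  -0.192  0.022]
side0 (311, 198) [ 0.779 -0.193  0.022]
```

View pics/c0.png

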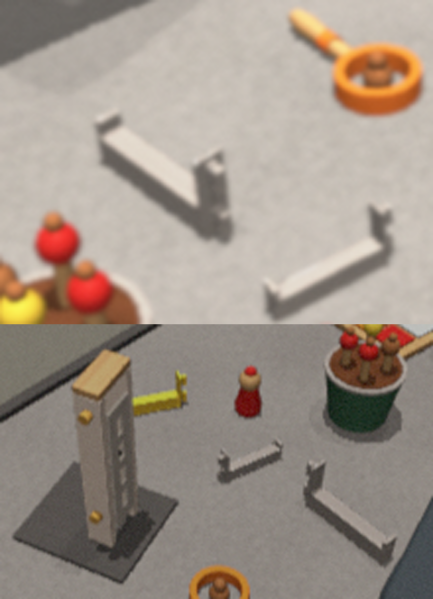

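View pics/wrist0.png

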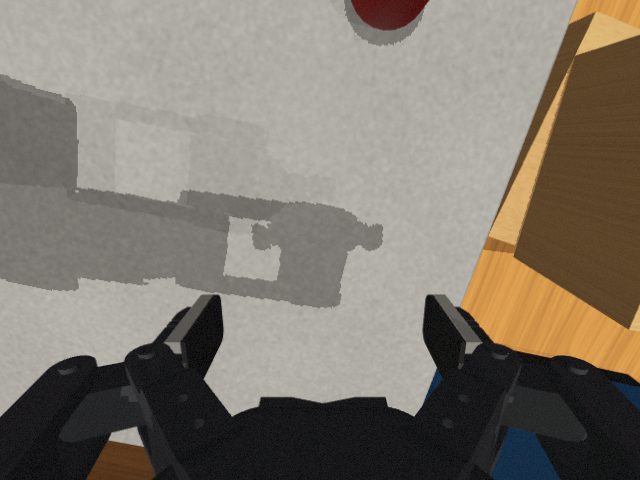

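The crop confirms the choice: the large grey arm's plate with tabs is at its right end, pointing roughly +x, and the stop is at its left end. The strip faces −x, toward the robot.

```bash
python3 - <<'E'
from h import *
def rect(P): 
    (c,s,a)=cv2.minAreaRect((P[:,:2]*1000).astype(np.float32)); return np.round(c,1),np.round(s,1),round(a,2)
for n in ['scene0','side0']:
    d=load(n);P=cloud(d);Q=P.reshape(-1,3); C=d['image'].reshape(-1,3).astype(int)
    z=Q[:,2]
    near=lambda x,y,r:(np.hypot(Q[:,0]-x,Q[:,1]-y)<r)
    k=near(.66,0.0,.09)&(z>.25)&(z<.27); print(n,'cap',k.sum(),rect(Q[k]),Q[k].mean(0).round(4),np.median(z[k]).round(4))
    k=near(.66,0.0,.16)&(z>.0)&(z<.016)&(C.max(1)<95)&(C.max(1)>20); m=k.reshape(480,640).astype(np.uint8)
    m=cv2.morphologyEx(m,cv2.MORPH_OPEN,np.ones((3,3)));k=m.ravel()>0;print('base',k.sum(),rect(Q[k]))
    k=near(.45,-.205,.1)&(z>.018)&(z<.06); print('hanger',k.sum(),rect(Q[k]))
    k=near(.44,-.205,.055)&(z>.024)&(z<.033); print('bar top',k.sum(),rect(Q[k]),np.median(z[k])); A=Q[k]
    v=np.linalg.svd(A[:,:2]-A[:,:2].mean(0),full_matrices=0)[2][0];print('yaw',np.degrees(np.arctan(v[1]/v[0])),A.mean(0))
    k=near(.515,-.21,.04)&(z>.035)&(z<.08); print('plate',k.sum(),rect(Q[k]),z[k].max())
    # front face of post
    if n=='side0':
        k=near(.645,0.005,.035)&(z>.06)&(z<.235); A=Q[k]
        # ransac-like plane fit
        for it in range(8):
            c=A.mean(0); nn=np.linalg.svd(A-c,full_matrices=0)[2][2]; r=(A-c)@nn; A=A[np.abs(r)<max(.0025,1.5*r.std()*0.8)]
        print('face',len(A),c,nn,np.degrees(np.arctan2(nn[1],nn[0])),r.std())
E
```

```text
scene0 cap 466 (array([663. ,   2.6]), array([34.6, 73.2]), 17.84) [ 0.6661 -0.0029  0.2588] 0.2598
base 168 (array([625.3, -11.9]), array([20.5, 72.7]), 35.45)
hanger 718 (array([ 452.8, -202.5]), array([ 25.8, 146.5]), 85.01)
bar top 364 (array([ 440.5, -200.4]), array([ 22.7, 108.9]), 84.79) 0.028468419620044205
yaw -7.431238490347218 [ 0.43785528 -0.20168135  0.02836868]
plate 205 (array([ 514.9, -209.2]), array([25.6, 21.2]), 81.0) 0.0747210290910616
side0 cap 436 (array([662.,   6.]), array([35.7, 72. ]), 19.08) [0.6591 0.0092 0.2594] 0.2602
base 2083 (array([686.2,  15.2]), array([159.7, 149.1]), 17.31)
hanger 538 (array([ 453. , -199.1]), array([ 26.5, 144. ]), 84.35)
bar top 285 (array([ 441.6, -198.8]), array([ 23.4, 104.8]), 83.57) 0.028781844216222874
yaw -6.310235095770709 [ 0.44151528 -0.19724169  0.02877338]
plate 105 (array([ 514.8, -205.9]), array([25.8, 18.1]), 81.4) 0.07644790185657135
face 732 [0.64394926 0.00721765 0.15064826] [-0.9639091  -0.26622236  0.00221451] -164.56036272722164 0.001054117010296723
```

Call:
drive_tool --pt "0.037 -0.031 0 0 0 0 1" --pt "0.037 -0.031 0 0 0 0 1" --pt "0.037 -0.031 0 0 0 0 1" --pt "0.037 -0.031 0 0 0 0 1" --pt "0.037 -0.031 0 0 0 0 1" --pt "0.037 -0.031 0 0 0 0 1" --pt "0.037 -0.031 0 0 0 0 1" --pt "0.037 -0.031 0 0 0 0 1" --pt "0.037 -0.031 0 0 0 0 1" --pt "0.037 -0.031 0 0 0 0 1"

```text
t: 1.15
tcp_pos: [0.4328, -0.2207, 0.2453]
tool_rot: [0.993, 0.115, -0.0, 0.0]
force: [0.8, -0.8, -0.5]
finger_gap: 0.996
gripper_force: 0.0
```

Call:
drive_tool --pt "0 0 0 0 0 -8.5 1" --pt "0 0 0 0 0 -8.5 1" --pt "0 0 0 0 0 -8.5 1" --pt "0 0 0 0 0 -8.5 1" --pt "0 0 0 0 0 -8.5 1" --pt "0 0 0 0 0 -8.5 1" --pt "0 0 0 0 0 -8.5 1" --pt "0 0 0 0 0 -8.5 1" --pt "0 0 0 0 0 -8.5 1" --pt "0 0 0 0 0 -8.5 1"

```text
t: 2.15
tcp_pos: [0.4319, -0.2223, 0.2451]
tool_rot: [0.653, 0.758, 0.0, -0.0]
force: [-1.2, -0.0, 0.0]
finger_gap: 1.001
gripper_force: 0.0
```

Call:
drive_tool --pt "0 0 0 0 0 -8.5 1" --pt "0 0 0 0 0 -8.5 1" --pt "0 0 0 0 0 -8.5 1" --pt "0 0 0 0 0 -8.5 1" --pt "0 0 0 0 0 -8.5 1" --pt "0 0 0 0 0 -8.5 1" --pt "0 0 0 0 0 -8.5 1" --pt "0 0 0 0 0 -8.5 1" --pt "0 0 0 0 0 -7 1" --pt "0 0 0 0 0 0 1"

```text
t: 3.15
tcp_pos: [0.4319, -0.2223, 0.2452]
tool_rot: [0.06, 0.998, 0.0, -0.0]
force: [-0.4, -0.1, -0.7]
finger_gap: 1.001
gripper_force: 0.0
```

```bash
python3 - <<'E'
from h import *
d=snap('wrist'); save(d,'w1'); P=cloud(d);Q=P.reshape(-1,3); z=Q[:,2]
near=lambda x,y,r:(np.hypot(Q[:,0]-x,Q[:,1]-y)<r)
def rect(k): 
    (c,s,a)=cv2.minAreaRect((Q[k,:2]*1000).astype(np.float32)); return k.sum(),np.round(c,1),np.round(s,1),round(a,2),np.median(z[k]).round(4)
k=near(.45,-.203,.11)&(z>.02)&(z<.09); print(rect(k))
k=near(.44,-.203,.05)&(z>.022)&(z<.034); print('top',rect(k))
A=Q[k];v=np.linalg.svd(A[:,:2]-A[:,:2].mean(0),full_matrices=0)[2][0];print('yaw',np.degrees(np.arctan(v[1]/v[0])),A.mean(0))
k=near(.52,-.21,.05)&(z>.062)&(z<.08);print('plate top',rect(k))
k=near(.385,-.20,.03)&(z>.037)&(z<.08);print('stop top',rect(k))
E
```

```text
(np.int64(2917), array([ 451.9, -200.5]), array([ 24. , 143.2]), 84.11, np.float64(0.0283))
top (np.int64(1825), array([ 440.6, -199.3]), array([20.1, 99.5]), 84.11, np.float64(0.028))
yaw -5.788198930104448 [ 0.43819352 -0.1993223   0.02797055]
plate top (np.int64(279), array([ 514.3, -206.8]), array([24. , 17.9]), 85.21, np.float64(0.068))
stop top (np.int64(150), array([ 383.7, -193.5]), array([20.1,  5.8]), 82.86, np.float64(0.0418))
```

View pics/w1.png

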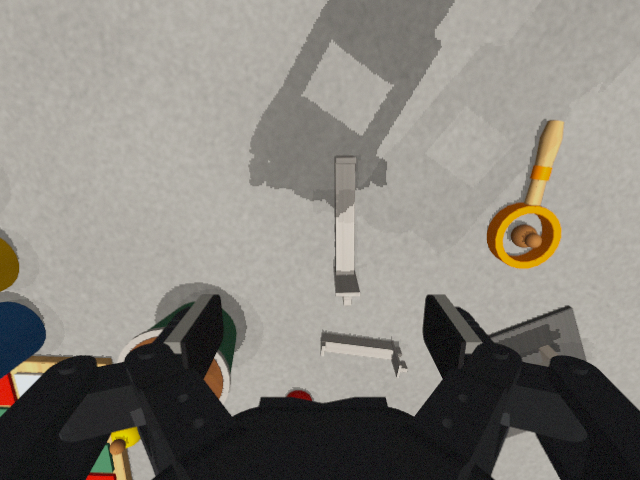

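The view shows the hanger upright, with its stop at (345,160) and plate and tab at (347,290). The measured size is 143 x 24 mm, as it should be. Next I look at the strip up close.

Call:
drive_tool --pt "-0.014 0.04 -0.003 0 0 0 1" --pt "-0.014 0.04 -0.003 0 0 0 1" --pt "-0.014 0.04 -0.003 0 0 0 1" --pt "-0.014 0.04 -0.003 0 0 0 1" --pt "-0.014 0.04 -0.003 0 0 0 1" --pt "0 0 0 0 0 -8 1" --pt "0 0 0 0 0 -8 1" --pt "0 0 0 0 0 -8 1" --pt "0 0 0 0 -7.5 0 1" --pt "0 0 0 0 -7.5 0 1"

```text
t: 4.2
tcp_pos: [0.5265, -0.032, 0.2607]
tool_rot: [-0.147, 0.98, 0.019, 0.132]
force: [-0.8, 0.4, 0.2]
finger_gap: 0.996
gripper_force: 0.0
```

Call:
drive_tool --pt "0 0 0 0 -7.5 0 1" --pt "0 0 0 0 -7.5 0 1" --pt "0 0 0 0 -7.5 0 1" --pt "0 0 0 0 0 0 1" --pt "0 0 0 0 0 0 1"

```text
t: 4.7
tcp_pos: [0.5374, -0.0177, 0.2811]
tool_rot: [-0.136, 0.948, 0.041, 0.285]
force: [-0.3, -0.7, 0.6]
finger_gap: 1.002
gripper_force: 0.0
```

```bash
python3 - <<'E'
from h import *
d=snap('wrist'); save(d,'w2')
E
```

```text
(no output)
```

View pics/w2.png

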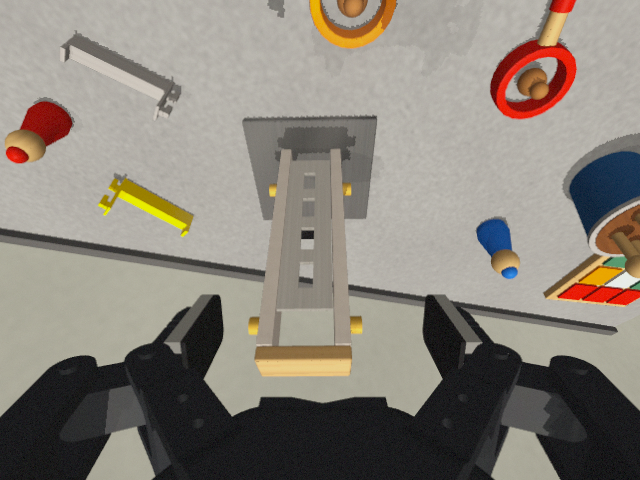

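The strip shows clearly, upside down. The slots run from the top at (307,273), (307,238, with the black slide showing), (308,208) and (308,181). The cap is at (303,362) and the base at (310,165).

```bash
cat > face.py <<'E'
from h import *
d=load('w2');P=cloud(d);Q=P.reshape(-1,3);z=Q[:,2]
I=cv2.cvtColor(d['image'],cv2.COLOR_RGB2GRAY)
# base plate rect + cap
C=d['image'].reshape(-1,3).astype(int)
def rect(k): 
    (c,s,a)=cv2.minAreaRect((Q[k,:2]*1000).astype(np.float32)); return k.sum(),np.round(c,1),np.round(s,1),round(a,2),np.median(z[k]).round(4)
near=lambda x,y,r:(np.hypot(Q[:,0]-x,Q[:,1]-y)<r)
k=near(.66,.005,.08)&(z>.254)&(z<.268);print('cap',rect(k))
# strip pixels
v,u=np.mgrid[:480,:640]
m=np.zeros((480,640),bool);
for r in range(185,305):
    t=(r-185)/120; L=293-10*t; Rr=324+5*t
    m[r,int(L)+2:int(L)+8]=1; m[r,int(Rr)-8:int(Rr)-2]=1
A=P[m];A=A[~np.isnan(A[:,0])]
for it in range(8):
    c=A.mean(0);n=np.linalg.svd(A-c,full_matrices=0)[2][2];n*=np.sign(n[0]);r=(A-c)@n;print(len(A),c.round(4),n.round(4),r.std().round(5)) if it in(0,7) else 0;A=A[np.abs(r)<max(2*r.std(),.0008)]
n[2]=0;n/=np.linalg.norm(n);yaw=np.arctan2(n[1],n[0]);print('yaw',np.degrees(yaw))
# rectified face: lateral s (post y), z
ty=np.array([-n[1],n[0],0]);
f=240/np.tan(np.radians(float(d['fov_y']))/2)
def proj(X):
    Xc=(X-d['E'][:3,3])@d['E'][:3,:3]; sx=Xc[...,0]/-Xc[...,2]; sy=-Xc[...,1]/-Xc[...,2]; g=1+float(d['k1'])*(sx**2+sy**2)
    return (sx*g*f+float(d['cx'])).astype(np.float32),(sy*g*f+float(d['cy'])).astype(np.float32)
S,Z=np.meshgrid(np.arange(-.045,.045,.0005),np.arange(.265,.02,-.0005))
o=np.array([c[0],c[1],0]); X=o+S[...,None]*ty+Z[...,None]*[0,0,1]
mu,mv=proj(X); W=cv2.remap(d['image'],mu,mv,cv2.INTER_CUBIC); D=cv2.remap(np.nan_to_num((P-c)@n).astype(np.float32),mu,mv,cv2.INTER_NEAREST)
np.savez('pics/face.npz',W=W,D=D,S=S,Z=Z,o=o,n=n,ty=ty)
g=cv2.cvtColor(W,cv2.COLOR_RGB2GRAY)
mask=((D>.0035)&(Z>.05)&(Z<.235)&(np.abs(S)<.016)).astype(np.uint8)
for q in cv2.findContours(mask,0,2)[0]:
    x,y,w,h=cv2.boundingRect(q)
    if w*h>150: print('hole s',S[0,x],S[0,min(x+w,179)],'z',Z[y,0],Z[min(y+h,489),0])
print('depth col, mid:',[(round(Z[i,0],3),round(float(D[i,90])*1000,1)) for i in range(60,420,6)])
cv2.imwrite('pics/face.png',cv2.resize(np.hstack([W[:,:,::-1],cv2.cvtColor(np.clip(D*6000+128,0,255).astype(np.uint8),8)]),None,fx=1.2,fy=1.2))
E
python3 face.py
```

```text
cap (np.int64(2236), array([660.5,   4.2]), array([34.4, 70.2]), 16.62, np.float64(0.26))
1431 [ 0.6443 -0.0009  0.1531] [0.954  0.2998 0.0014] 0.00055
1258 [ 0.6443 -0.001   0.1514] [0.9537 0.3008 0.0014] 0.00042
yaw 17.503186251540573
hole s -0.005499999999999963 0.006500000000000047 z 0.08149999999999985 0.05849999999999983
hole s -0.005499999999999963 0.007000000000000048 z 0.12049999999999988 0.09799999999999986
hole s -0.005499999999999963 0.007000000000000048 z 0.16099999999999992 0.1369999999999999
hole s -0.005499999999999963 0.006500000000000047 z 0.20149999999999996 0.17599999999999993
hole s -0.015999999999999973 0.016000000000000056 z 0.2345 0.22099999999999997
depth col, mid: [(np.float64(0.235), 886.0), (np.float64(0.232), 888.4), (np.float64(0.229), 887.3), (np.float64(0.226), 882.8), (np.float64(0.223), 892.2), (np.float64(0.22), 0.0), (np.float64(0.217), 0.0), (np.float64(0.214), -1.0), (np.float64(0.211), 0.5), (np.float64(0.208), -1.2), (np.float64(0.205), 0.1), (np.float64(0.202), 0.5), (np.float64(0.199), 294.7), (np.float64(0.196), 286.5), (np.float64(0.193), 2
[... 515 characters left out ...]
0.4), (np.float64(0.133), 0.7), (np.float64(0.13), 0.7), (np.float64(0.127), -0.0), (np.float64(0.124), 0.5), (np.float64(0.121), -0.4), (np.float64(0.118), 113.5), (np.float64(0.115), 107.9), (np.float64(0.112), 103.4), (np.float64(0.109), 99.3), (np.float64(0.106), 95.0), (np.float64(0.103), 92.0), (np.float64(0.1), 87.2), (np.float64(0.097), 2.5), (np.float64(0.094), -0.8), (np.float64(0.091), -0.5), (np.float64(0.088), -0.6), (np.float64(0.085), -0.5), (np.float64(0.082), 0.2), (np.float64(0.079), 63.3), (np.float64(0.076), 59.1), (np.float64(0.073), 55.9), (np.float64(0.07), 51.4), (np.float64(0.067), 48.4), (np.float64(0.064), 46.6), (np.float64(0.061), 44.6), (np.float64(0.058), 2.6)]
```

View pics/face.png

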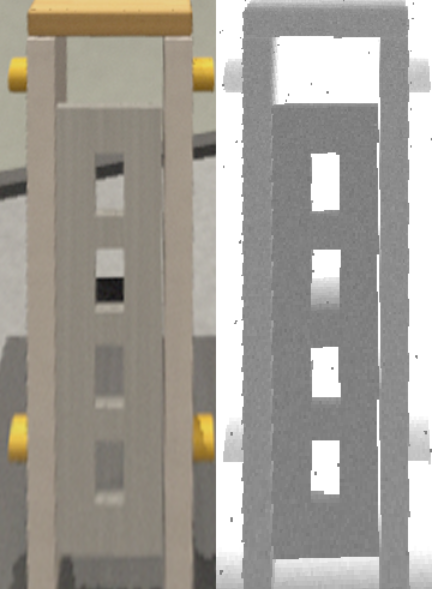

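```bash
cat > go.py <<'E'
from h import *
import sys
def plan(x,y,z,yaw):
    s=manip.sense(); p=np.array(s['tcp_pos']); r=R.from_quat(s['tool_rot']); a=np.radians(yaw)/2
    t=R.from_quat([np.cos(a),np.sin(a),0,0]); rv=(r.inv()*t).as_rotvec(degrees=True)
    d=np.array([x,y,z])-p; print('turn',rv.round(2),'shift after turn',t.inv().apply(d).round(4),'t',s['t'],'F',s['force'].round(1),'q',s['q'].round(2))
if __name__=='__main__': plan(*map(float,sys.argv[1:]))
E
python3 go.py .445 -.1998 .019 174.15
```

```text
turn [ 6.5  33.04 21.51] shift after turn [ 0.0737 -0.1905  0.262 ] t 4.75 F [ 1.2 -0.3  0.4] q [-0.44  0.23  1.99  0.73  0.58 -2.85]
```

Call:
drive_tool --pt "0 0 -0.01 1.3 6.6 4.3 1" --pt "0 0 0 1.3 6.6 4.3 1" --pt "0 0 0 1.3 6.6 4.3 1" --pt "0 0 0 1.3 6.6 4.3 1" --pt "0 0 0 1.3 6.6 4.3 1" --pt "0.015 -0.038 0.01 0 0 0 1" --pt "0.015 -0.038 0.01 0 0 0 1" --pt "0.015 -0.038 0.01 0 0 0 1" --pt "0.015 -0.038 0.01 0 0 0 1" --pt "0 0 0 0 0 0 1"

```text
t: 5.75
tcp_pos: [0.4739, -0.1675, 0.2324]
tool_rot: [0.016, 0.999, 0.015, 0.047]
force: [0.6, 0.1, -0.2]
finger_gap: 1.003
gripper_force: 0.0
```

```bash
python3 go.py .445 -.1998 .019 174.15
```

```text
turn [2.01 5.35 4.05] shift after turn [ 0.0254 -0.0351  0.2134] t 5.75 F [ 0.6  0.1 -0.2] q [-0.61  0.35  1.8   0.1   0.92 -2.2 ]
```

Call:
drive_tool --pt "0 0 0 2 5.35 4.05 1" --pt "0.013 -0.018 0.02 0 0 0 1" --pt "0.0125 -0.017 0.04 0 0 0 1" --pt "0 0 0.04 0 0 0 1" --pt "0 0 0.04 0 0 0 1" --pt "0 0 0 0 0 0 1" --pt "0 0 0 0 0 0 1"

```text
t: 6.45
tcp_pos: [0.4473, -0.1952, 0.0938]
tool_rot: [0.048, 0.999, 0.001, 0.001]
force: [0.8, -0.6, 1.2]
finger_gap: 1.0
gripper_force: 0.0
```

```bash
python3 go.py .445 -.1998 .019 174.15
```

```text
turn [0.11 0.12 0.34] shift after turn [ 0.0018 -0.0048  0.0748] t 6.45 F [ 0.8 -0.6  1.2] q [-0.64  0.6   1.9   0.    0.64 -2.12]
```

Call:
drive_tool --pt "0.002 -0.005 0.02 0 0 0.3 1" --pt "0 0 0.025 0 0 0 1" --pt "0 0 0.02 0 0 0 1" --pt "0 0 0.01 0 0 0 1" --pt "0 0 0 0 0 0 1" --pt "0 0 0 0 0 0 1"

```text
t: 7.05
tcp_pos: [0.4457, -0.2008, 0.0204]
tool_rot: [0.051, 0.999, -0.0, 0.003]
force: [0.4, 0.1, -0.3]
finger_gap: 0.996
gripper_force: 0.0
```

Call:
drive_tool --pt "0 0 0 0 0 0 -0.3" --pt "0 0 0 0 0 0 -0.6" --pt "0 0 0 0 0 0 -1" --pt "0 0 0 0 0 0 -1" --pt "0 0 0 0 0 0 -1" --pt "0 0 0 0 0 0 -1" --pt "0 0 0 0 0 0 -1" --pt "0 0 0 0 0 0 -1" --newtons 80

```text
t: 7.85
tcp_pos: [0.4447, -0.2004, 0.0195]
tool_rot: [0.051, 0.999, 0.0, 0.002]
force: [-0.1, 0.1, 5.0]
finger_gap: 0.215
gripper_force: 79.1
```

```bash
python3 go.py .445 -.1998 .019 174.15
```

```text
turn [ 0.07  0.23 -0.02] shift after turn [-0.0002  0.0006  0.0005] t 7.85 F [-0.1  0.1  5. ] q [-0.65  0.75  1.93  0.01  0.46 -2.13]
```

Call:
drive_tool --pt "0 0 -0.01 0 0 0 -1" --pt "0 0 -0.025 0 0 0 -1" --pt "0 0 -0.04 0 0 0 -1" --pt "0 0 -0.04 0 0 0 -1" --pt "0 0 -0.018 0 0 0 -1" --pt "0 0 0 0 0 -8 -1" --pt "0 0 0 0 0 -8 -1" --pt "0 0 0 0 0 -7 -1" --pt "0 0 0 0 0 0 -1" --pt "0 0 0 0 0 0 -1"

```text
t: 8.85
tcp_pos: [0.4438, -0.2, 0.1519]
tool_rot: [-0.148, 0.989, 0.001, 0.002]
force: [-0.6, -0.5, -3.2]
finger_gap: 0.217
gripper_force: 78.5
```

```bash
python3 go.py .543 -.032 .152 197.3
```

```text
turn [ 0.04  0.2  -0.32] shift after turn [-1.447e-01  1.309e-01 -1.000e-04] t 8.85 F [-0.6 -0.5 -3.2] q [-0.66  0.49  1.87  0.    0.78 -2.53]
```

Call:
drive_tool --pt "-0.014 0.013 0 0 0.2 -0.3 -1" --pt "-0.029 0.026 0 0 0 0 -1" --pt "-0.029 0.026 0 0 0 0 -1" --pt "-0.029 0.026 0 0 0 0 -1" --pt "-0.029 0.026 0 0 0 0 -1" --pt "-0.0145 0.014 0 0 0 0 -1" --pt "0 0 0 0 0 0 -1" --pt "0 0 0 0 0 0 -1"

```text
t: 9.65
tcp_pos: [0.5424, -0.0317, 0.1518]
tool_rot: [-0.152, 0.988, 0.0, -0.0]
force: [-0.7, -0.6, -3.4]
finger_gap: 0.217
gripper_force: 78.6
```

```bash
python3 - <<'E'
from h import *
import go; go.plan(.543,-.032,.152,197.3)
F=np.array([.6441,-.0005,0]);a=np.radians(17.3);B=np.array([[np.cos(a),np.sin(a),0],[-np.sin(a),np.cos(a),0],[0,0,1]])
for n in ['side','scene','wrist']:
    d=snap(n);save(d,n+'3');Q=(cloud(d).reshape(-1,3)-F)@B.T
    m=(abs(Q[:,1])<.02)&(Q[:,0]<-.012)&(Q[:,0]>-.2)&(Q[:,2]>.10)&(Q[:,2]<.225)
    k=m&(Q[:,0]>-.07)&(Q[:,2]>.165)&(Q[:,0]<-.02);A=Q[k]
    print(n,'plate upper',len(A),A.size and np.percentile(A,[1,50,99],axis=0).round(4).tolist())
    k=m&(Q[:,0]>-.055)&(Q[:,0]<-.02);A=Q[k]
    print(' all rear',len(A),A.size and np.percentile(A,[1,50,99],axis=0).round(4).tolist())
E
```

```text
turn [ 0.02 -0.05  0.14] shift after turn [-0.0005 -0.0004 -0.0002] t 9.65 F [-0.7 -0.6 -3.4] q [-0.26  0.55  1.73 -0.    0.87 -2.14]
side plate upper 139 [[-0.0443, -0.0105, 0.1666], [-0.0424, 0.0046, 0.1905], [-0.0277, 0.0147, 0.2064]]
 all rear 262 [[-0.0545, -0.0103, 0.1335], [-0.0429, 0.0057, 0.169], [-0.0274, 0.0147, 0.2062]]
scene plate upper 178 [[-0.0452, -0.0141, 0.1664], [-0.0408, -0.0038, 0.1902], [-0.028, 0.0099, 0.2049]]
 all rear 383 [[-0.0547, -0.0138, 0.1334], [-0.0413, -0.0043, 0.1615], [-0.028, 0.0104, 0.2045]]
wrist plate upper 0 0
 all rear 0 0
```

Call:
drive_tool --pt "-0.01 0 0 0 0 0 -1" --pt "-0.01 0 0 0 0 0 -1" --pt "-0.004 0 0 0 0 0 -1" --pt "0 0 0 0 0 0 -1"

```text
t: 10.2
tcp_pos: [0.5669, -0.0251, 0.1522]
tool_rot: [-0.152, 0.988, -0.0, 0.001]
force: [-0.6, 0.0, -2.7]
finger_gap: 0.213
gripper_force: 78.6
```

Call:
drive_tool --pt "-0.002 0 0 0 0 0 -1" --pt "-0.002 0 0 0 0 0 -1" --pt "-0.001 0 0 0 0 0 -1" --pt "0 0 0 0 0 0 -1"

```text
t: 10.6
tcp_pos: [0.5706, -0.0234, 0.1522]
tool_rot: [-0.152, 0.988, -0.0, 0.0]
force: [-0.1, 0.5, -3.3]
finger_gap: 0.217
gripper_force: 78.6
```

Call:
drive_tool --pt "-0.001 0 0 0 0 0 -1" --pt "-0.001 0 0 0 0 0 -1" --pt "-0.001 0 0 0 0 0 -1" --pt "0 0 0 0 0 0 -1"

```text
t: 11.0
tcp_pos: [0.5736, -0.0226, 0.1522]
tool_rot: [-0.151, 0.988, -0.0, 0.0]
force: [0.1, -0.3, -2.9]
finger_gap: 0.212
gripper_force: 78.6
```

Call:
drive_tool --pt "-0.001 0 0 0 0 0 -1" --pt "-0.001 0 0 0 0 0 -1" --pt "0 0 0 0 0 0 -1"

```text
t: 11.3
tcp_pos: [0.5755, -0.022, 0.1521]
tool_rot: [-0.152, 0.988, -0.0, 0.0]
force: [-0.0, -0.2, -2.8]
finger_gap: 0.218
gripper_force: 78.6
```

Call:
drive_tool --pt "-0.001 0 0 0 0 0 -1" --pt "-0.001 0 0 0 0 0 -1" --pt "-0.001 0 0 0 0 0 -1" --pt "0 0 0 0 0 0 -1"

```text
t: 11.7
tcp_pos: [0.5784, -0.0211, 0.1522]
tool_rot: [-0.152, 0.988, -0.0, 0.0]
force: [-0.0, -0.6, -3.2]
finger_gap: 0.218
gripper_force: 78.6
```

Call:
drive_tool --pt "-0.001 0 0 0 0 0 -1" --pt "-0.001 0 0 0 0 0 -1" --pt "0 0 0 0 0 0 -1"

```text
t: 12.0
tcp_pos: [0.5803, -0.0205, 0.1522]
tool_rot: [-0.152, 0.988, -0.0, 0.0]
force: [-0.2, 0.0, -2.7]
finger_gap: 0.219
gripper_force: 78.6
```

Call:
drive_tool --pt "-0.001 0 0 0 0 0 -1" --pt "0 0 0 0 0 0 -1"

```text
t: 12.2
tcp_pos: [0.5809, -0.0202, 0.1521]
tool_rot: [-0.151, 0.988, 0.0, 0.0]
force: [-0.5, -0.2, -3.4]
finger_gap: 0.214
gripper_force: 78.5
```

Call:
drive_tool --pt "-0.0007 0 0 0 0 0 -1" --pt "0 0 0 0 0 0 -1"

```text
t: 12.4
tcp_pos: [0.581, -0.0201, 0.152]
tool_rot: [-0.151, 0.988, 0.0, -0.001]
force: [-2.7, -0.1, -1.9]
finger_gap: 0.219
gripper_force: 78.6
```

Call:
drive_tool --pt "-0.0007 0 0 0 0 0 -1" --pt "0 0 0 0 0 0 -1"

```text
t: 12.6
tcp_pos: [0.5811, -0.02, 0.1519]
tool_rot: [-0.151, 0.988, 0.0, -0.001]
force: [-4.9, -2.9, -1.5]
finger_gap: 0.218
gripper_force: 78.6
```

Call:
drive_tool --pt "0 0 0.001 0 0 0 -1" --pt "0 0 0.001 0 0 0 -1" --pt "0 0 0 0 0 0 -1"

```text
t: 12.9
tcp_pos: [0.5811, -0.0199, 0.1502]
tool_rot: [-0.151, 0.988, 0.0, -0.001]
force: [-4.4, -2.0, -0.4]
finger_gap: 0.217
gripper_force: 79.1
```

Call:
drive_tool --pt "0 0 0.001 0 0 0 -1" --pt "0 0 0.001 0 0 0 -1" --pt "0 0 0 0 0 0 -1"

```text
t: 13.2
tcp_pos: [0.5811, -0.0199, 0.1488]
tool_rot: [-0.152, 0.988, 0.0, -0.001]
force: [-5.8, -2.1, 3.0]
finger_gap: 0.216
gripper_force: 79.6
```

Call:
drive_tool --pt "0 0 0.001 0 0 0 -1" --pt "0 0 0.001 0 0 0 -1" --pt "0 0 0 0 0 0 -1"

```text
t: 13.5
tcp_pos: [0.5811, -0.02, 0.1477]
tool_rot: [-0.152, 0.988, -0.0, -0.001]
force: [-7.4, -2.0, 8.2]
finger_gap: 0.217
gripper_force: 80.1
```

Call:
drive_tool --pt "0.0005 0 0.001 0 0 0 -1" --pt "0 0 0.001 0 0 0 -1" --pt "0 0 0 0 0 0 -1"

```text
t: 13.8
tcp_pos: [0.5811, -0.0201, 0.1458]
tool_rot: [-0.152, 0.988, -0.0, -0.0]
force: [-8.0, -2.0, 9.5]
finger_gap: 0.215
gripper_force: 80.2
```

Call:
drive_tool --pt "0 0 0.001 0 0 0 -1" --pt "0 0 0.001 0 0 0 -1" --pt "0 0 0 0 0 0 -1"

```text
t: 14.1
tcp_pos: [0.5811, -0.0201, 0.1439]
tool_rot: [-0.152, 0.988, -0.0, -0.0]
force: [-7.5, -2.2, 8.6]
finger_gap: 0.213
gripper_force: 80.2
```

Call:
drive_tool --pt "0 0 0.001 0 0 0 -1" --pt "0 0 0.001 0 0 0 -1" --pt "0 0 0 0 0 0 -1"

```text
t: 14.4
tcp_pos: [0.5811, -0.0201, 0.1419]
tool_rot: [-0.152, 0.988, -0.0, -0.0]
force: [-7.7, -1.7, 7.6]
finger_gap: 0.218
gripper_force: 80.2
```

Call:
drive_tool --pt "0 0 0.001 0 0 0 -1" --pt "0 0 0 0 0 0 -1"

```text
t: 14.6
tcp_pos: [0.5811, -0.0201, 0.1409]
tool_rot: [-0.152, 0.988, -0.0, -0.0]
force: [-7.4, -2.3, 9.7]
finger_gap: 0.217
gripper_force: 80.2
```

Call:
drive_tool --pt "0 0 0.001 0 0 0 -1" --pt "0 0 0 0 0 0 -1"

```text
t: 14.8
tcp_pos: [0.5811, -0.0201, 0.1399]
tool_rot: [-0.152, 0.988, -0.0, -0.0]
force: [-8.6, -1.8, 9.4]
finger_gap: 0.217
gripper_force: 80.2
```

Call:
drive_tool --pt "0 0 0.001 0 0 0 -1" --pt "0 0 0 0 0 0 -1"

```text
t: 15.0
tcp_pos: [0.5811, -0.0201, 0.1389]
tool_rot: [-0.152, 0.988, -0.0, -0.0]
force: [-8.2, -1.6, 8.4]
finger_gap: 0.212
gripper_force: 80.2
```

Call:
drive_tool --pt "0 0 0.001 0 0 0 -1" --pt "0 0 0 0 0 0 -1"

```text
t: 15.2
tcp_pos: [0.5811, -0.0201, 0.1385]
tool_rot: [-0.152, 0.988, -0.0, -0.0]
force: [-9.3, -1.1, 12.4]
finger_gap: 0.219
gripper_force: 80.9
```

Call:
drive_tool --pt "0 0 0.0007 0 0 0 -1" --pt "0 0 0 0 0 0 -1"

```text
t: 15.4
tcp_pos: [0.5809, -0.0201, 0.1378]
tool_rot: [-0.152, 0.988, -0.0, -0.0]
force: [-9.0, -1.1, 12.3]
finger_gap: 0.21
gripper_force: 80.9
```

```bash
python3 - <<'E'
from h import *
F=np.array([.6441,-.0005,0]);a=np.radians(17.3);B=np.array([[np.cos(a),np.sin(a),0],[-np.sin(a),np.cos(a),0],[0,0,1]])
print(manip.sense()['force'])
for n in ['side','scene','wrist']:
    d=snap(n);save(d,n+'4');Q=(cloud(d).reshape(-1,3)-F)@B.T
    m=(abs(Q[:,1])<.016)&(Q[:,0]<-.006)&(Q[:,0]>-.15)&(Q[:,2]>.11)&(Q[:,2]<.2)
    for nm,k in [('plate',m&(Q[:,0]>-.012)&(Q[:,2]>.155)),('stop',m&(Q[:,0]<-.112)&(Q[:,2]<.17)),('bar near',m&(Q[:,0]>-.05)&(Q[:,0]<-.012)&(Q[:,2]<.165))]:
        A=Q[k];print(n,nm,len(A),np.percentile(A,[2,50,98],axis=0).round(4).tolist() if len(A) else '')
I=[cv2.resize(load('side4')['image'][150:280,240:370],(390,390)),cv2.resize(load('scene4')['image'][170:300,280:410],(390,390))]
cv2.imwrite('pics/c4.png',np.hstack(I)[:,:,::-1])
E
```

```text
[-9.02198984 -1.0600666  12.29502307]
side plate 0 
side stop 152 [[-0.1298, -0.0093, 0.1192], [-0.1246, 0.0083, 0.1426], [-0.1124, 0.0119, 0.1605]]
side bar near 103 [[-0.0476, 0.0021, 0.1216], [-0.0241, 0.0106, 0.1322], [-0.0122, 0.0127, 0.15]]
scene plate 0 
scene stop 188 [[-0.1304, -0.0122, 0.1187], [-0.1239, -0.0088, 0.143], [-0.1124, 0.0089, 0.1605]]
scene bar near 325 [[-0.0491, -0.0123, 0.1208], [-0.0305, -0.0084, 0.1404], [-0.0126, 0.0083, 0.1487]]
wrist plate 0 
wrist stop 3151 [[-0.1306, -0.0091, 0.1354], [-0.1222, 0.0003, 0.1459], [-0.1124, 0.0099, 0.1601]]
wrist bar near 1896 [[-0.0496, -0.0088, 0.1459], [-0.0405, 0.0009, 0.1471], [-0.0309, 0.0102, 0.1482]]
```

View pics/c4.png

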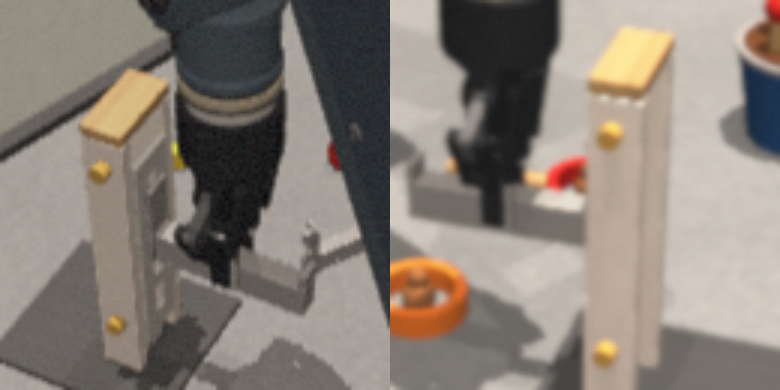

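Call:
drive_tool --pt "0 0 0.0007 0 0 0 -1" --pt "0 0 0 0 0 0 -1" --pt "0 0 0 0 0 0 -1"

```text
t: 15.85
tcp_pos: [0.5807, -0.0202, 0.1371]
tool_rot: [-0.152, 0.988, -0.0, -0.001]
force: [-10.2, -2.2, 13.8]
finger_gap: 0.211
gripper_force: 80.9
```

Call:
drive_tool --pt "0 0 0.0007 0 0 0 -1" --pt "0 0 0 0 0 0 -1" --pt "0 0 0 0 0 0 -1"

```text
t: 16.15
tcp_pos: [0.5807, -0.0202, 0.137]
tool_rot: [-0.152, 0.988, -0.0, -0.0]
force: [-11.3, -2.6, 16.1]
finger_gap: 0.217
gripper_force: 81.7
```

```bash
cat > lvl.py <<'E'
from h import *
F=np.array([.6441,-.0005,0]);a=np.radians(17.3);B=np.array([[np.cos(a),np.sin(a),0],[-np.sin(a),np.cos(a),0],[0,0,1]])
s=manip.sense();print(s['force'],s['ft_torque'],s['t'])
for n in ['wrist','scene','side']:
    d=snap(n);Q=(cloud(d).reshape(-1,3)-F)@B.T
    for lo,hi in [(-.12,-.10),(-.10,-.08),(-.08,-.055),(-.05,-.035),(-.035,-.02),(-.02,-.008)]:
        k=(abs(Q[:,1])<.007)&(Q[:,0]>lo)&(Q[:,0]<hi)&(Q[:,2]>.138)&(Q[:,2]<.153);print(n,lo,k.sum(),np.median(Q[k,2]).round(5) if k.any() else '')
E
python3 lvl.py
```

```text
[-11.29394099  -2.63925378  16.1054752 ] [-0.06219764  0.98389327  0.09485648] 16.15
wrist -0.12 2061 0.14421
wrist -0.1 1838 0.14489
wrist -0.08 2014 0.14566
wrist -0.05 1058 0.14656
wrist -0.035 270 0.1468
wrist -0.02 0 
scene -0.12 35 0.14453
scene -0.1 15 0.14496
scene -0.08 8 0.14652
scene -0.05 32 0.14636
scene -0.035 29 0.14751
scene -0.02 25 0.14791
side -0.12 48 0.14515
side -0.1 40 0.14565
side -0.08 21 0.14664
side -0.05 0 
side -0.035 0 
side -0.02 15 0.14885
```

Call:
drive_tool --pt "0.001 0 -0.001 0 0 0 -1" --pt "0.0005 0 -0.001 0 0 0 -1" --pt "0 0 0 0 0 0 -1"

```text
t: 16.6
tcp_pos: [0.5807, -0.0203, 0.1372]
tool_rot: [-0.152, 0.988, -0.0, 0.001]
force: [-6.1, -0.0, 8.7]
finger_gap: 0.211
gripper_force: 80.2
```

```bash
python3 lvl.py | head -6
```

```text
[-6.12838253 -0.04090096  8.68129713] [0.18860017 0.32900314 0.11397079] 16.6
wrist -0.12 2068 0.14455
wrist -0.1 1838 0.14515
wrist -0.08 2000 0.14588
wrist -0.05 1035 0.14668
wrist -0.035 278 0.14696
```

Call:
drive_tool --pt "0.0007 0 -0.001 0 0 0 -1" --pt "0 0 -0.0005 0 0 0 -1" --pt "0 0 0 0 0 0 -1" --pt "0 0 0 0 0 0 -0.4" --pt "0 0 0 0 0 0 -0.2" --pt "0 0 0 0 0 0 0.2" --pt "0 0 0 0 0 0 0.2" --pt "0 0 0 0 0 0 0.2"

```text
t: 17.55
tcp_pos: [0.5799, -0.0207, 0.1375]
tool_rot: [-0.151, 0.988, -0.0, 0.0]
force: [0.1, 0.5, -0.1]
finger_gap: 0.597
gripper_force: 0.0
```

```bash
python3 lvl.py
```

```text
[ 0.14028716  0.49234619 -0.12028977] [-0.01046144  0.01519056 -0.00449704] 17.55
wrist -0.12 2058 0.14451
wrist -0.1 1795 0.14516
wrist -0.08 1998 0.14589
wrist -0.05 1055 0.14674
wrist -0.035 232 0.14688
wrist -0.02 0 
scene -0.12 31 0.14512
scene -0.1 1 0.13949
scene -0.08 19 0.14627
scene -0.05 33 0.1467
scene -0.035 29 0.14731
scene -0.02 22 0.14797
side -0.12 40 0.14558
side -0.1 40 0.14642
side -0.08 28 0.14668
side -0.05 3 0.14839
side -0.035 0 
side -0.02 7 0.14797
```

Call:
drive_tool --pt "0 0 -0.01 0 0 0 0.4" --pt "0 0 -0.03 0 0 0 0.6" --pt "0 0 -0.04 0 0 0 0.6" --pt "0 0 -0.03 0 0 0 0.6" --pt "0.03 0 -0.02 0 0 0 0.6" --pt "0.03 0 0 0 -6 0 1" --pt "0 0 0 0 -6 0 1" --pt "0 0 0 0 -6 0 1" --pt "0 0 0 0 -6 0 1" --pt "0 0 0 0 0 0 1"

```text
t: 18.7
tcp_pos: [0.5196, -0.0382, 0.2671]
tool_rot: [-0.147, 0.967, 0.032, 0.205]
force: [-0.1, 0.8, -0.3]
finger_gap: 0.999
gripper_force: 0.0
```

```bash
sed -e "s/^d=load('w2')/d=snap('wrist');save(d,'w5')/" -e 's/^m=np.zeros.*/m=np.zeros((480,640),bool)/' face.py > /dev/null; python3 - <<'E'
from h import *
d=snap('wrist');save(d,'w5');print(manip.sense()['q'].round(2))
P=cloud(d);F=np.load('pics/face.npz');o,n,ty=F['o'],F['n'],F['ty']
f=240/np.tan(np.radians(float(d['fov_y']))/2)
S,Z=np.meshgrid(np.arange(-.045,.045,.0005),np.arange(.27,.10,-.0005))
X=o+S[...,None]*ty+Z[...,None]*[0,0,1]
Xc=(X-d['E'][:3,3])@d['E'][:3,:3]; sx=Xc[...,0]/-Xc[...,2]; sy=Xc[...,1]/Xc[...,2]; g=1+float(d['k1'])*(sx**2+sy**2)
mu=(sx*g*f+float(d['cx'])).astype(np.float32);mv=(sy*g*f+float(d['cy'])).astype(np.float32)
W=cv2.remap(d['image'],mu,mv,2)
Q=P-o; pc=np.stack([Q@n,Q@ty,P[...,2]],-1)
for c in (-.002,0,.002):
    j=int((c+.045)/.0005); u,v=mu[:,j].round().astype(int),mv[:,j].round().astype(int)
    ok=(v>=0)&(v<480)
    print([(round(Z[i,0]*1000),(pc[v[i],u[i]][[0,2]]*1000).round(1).tolist()) for i in range(96,200,4) if ok[i]])
cv2.imwrite('pics/f5.png',cv2.resize(np.hstack([W[:,:,::-1]]),None,fx=2,fy=1.7))
cv2.imwrite('pics/f5.png',np.hstack([cv2.resize(W,(318,600)),cv2.resize(d['image'],(480,360))[:, :] if 0 else cv2.resize(d['image'][120:440,200:440],(450,600))])[:,:,::-1])
E
```

```text
[-0.44  0.25  1.93  0.44  0.7  -2.62]
[(222, [901.1, -263.2]), (220, [0.6, 219.5]), (218, [0.5, 217.9]), (216, [-0.6, 216.0]), (214, [-0.2, 214.1]), (212, [-0.1, 212.3]), (210, [-0.5, 210.0]), (208, [0.1, 207.9]), (206, [-0.0, 206.1]), (204, [0.3, 204.1]), (202, [-0.4, 201.9]), (200, [297.3, 12.5]), (198, [292.7, 11.3]), (196, [292.4, 7.4]), (194, [291.5, 3.8]), (192, [7.5, 187.2]), (190, [-3.4, 192.6]), (188, [-4.9, 191.6]), (186, [-6.3, 190.7]), (184, [-6.1, 188.6]), (182, [-4.7, 185.6]), (180, [-6.5, 184.9]), (178, [-5.7, 182.3]), (176, [-5.6, 180.2]), (174, [-5.8, 178.3]), (172, [-6.0, 176.4])]
[(222, [903.2, -264.3]), (220, [-0.1, 219.9]), (218, [-0.1, 218.3]), (216, [-1.1, 216.3]), (214, [-0.2, 214.1]), (212, [0.1, 212.2]), (210, [-0.0, 209.7]), (208, [-0.0, 208.0]), (206, [-0.1, 206.2]), (204, [0.0, 204.3]), (202, [-0.2, 201.8]), (200, [297.8, 12.2]), (198, [294.7, 10.0]), (196, [293.2, 6.9]), (194, [292.6, 3.2]), (192, [7.9, 187.0]), (190, [-2.6, 192.0]), (188, [-5.7, 192.2]), (186, [-6.6, 190.9]), (184, [-6.4, 188.8]), (182, [-5.6, 186.3]), (180, [-5.9, 184.5]), (178, [-6.5, 182.9]), (176, [-6.9, 181.1]), (174, [-5.0, 177.7]), (172, [-5.8, 176.2])]
[(222, [908.8, -267.2]), (220, [-0.5, 220.2]), (218, [-0.1, 218.3]), (216, [0.2, 215.6]), (214, [nan, nan]), (212, [-0.3, 212.5]), (210, [-0.3, 209.9]), (208, [0.1, 207.9]), (206, [0.2, 206.0]), (204, [-0.1, 204.4]), (202, [-0.1, 201.7]), (200, [297.7, 12.2]), (198, [294.4, 10.3]), (196, [294.8, 5.9]), (194, [295.0, 1.6]), (192, [7.0, 187.6]), (190, [-2.9, 192.2]), (188, [-5.9, 192.4]), (186, [-5.9, 190.4]), (184, [-7.1, 189.3]), (182, [-6.0, 186.6]), (180, [-4.9, 183.8]), (178, [-6.0, 182.6]), (176, [-6.5, 180.9]), (174, [-6.5, 178.8]), (172, [-5.7, 176.2])]
```

View pics/f5.png

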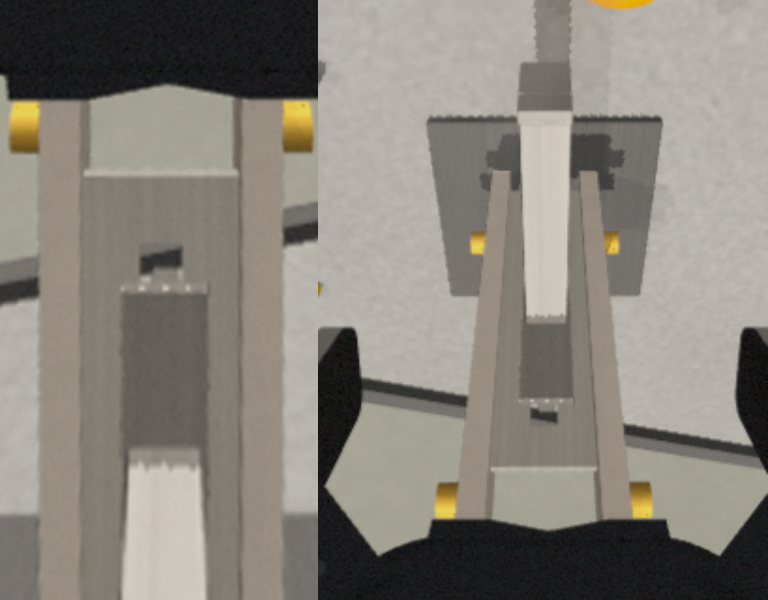

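The close view shows the plate top at about 192 mm and the slot's top edge at about 201 mm. That 9 mm gap is what full seating should give. The arm hangs centred and still, tilted about 0.035 rad, and the gripper is clear.

```bash
python3 -c "
from station import manip
print(manip.sign_off())"
```

```text
the job is handed in; nothing more can be done
None
```

The hanger arm is hung in the top two slots, pressed down to the hard stop and let go, and the job is handed in at about 19 s. Full seating comes from the stop and the 9 mm slot gap above the plate; the locking slide itself was hidden from view. No verdict came back.

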